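# Check the closing stop of the strap punch pliers

### The arm

A 7-joint arm with a two-finger parallel gripper is mounted at the origin on the work surface. World frame = base frame: x ahead of the robot, y to its left, z up, the work surface at z = 0. Lengths are in m, angles in rad, forces in N, time in s.
With the tool pointing down it reaches from about 0.375 to 0.925 m from the base axis. Payload 3.1 kg.
Tool frame: the origin (TCP) lies on the centre line of the jaws, within the pads' length; the fingertips stand 14 mm ahead of it and the grasp point (between the pads) lies 5 mm behind it; z points along the fingers, y is the line along which they close (so a half turn about z gives the same grasp; the last joint's range is limited). The gripper opens to 85 mm and grips with 20 to 120 N. Pads are 22 mm wide; open, the fingers measure 114 mm over their backs; the gripper's body (76 mm by 85 mm) begins 54 mm behind the grasp point. The pads swing forward as they close: fully open they stand 13 mm farther back than shut.
Start: joints at [1.03, 0.383, 0.044, 1.598, -0.018, 1.161, -0.05], TCP at [0.279, -0.587, 0.245] pointing down, gripper open.
Joint ranges: [-2.61, 2.61], [-0.41, 2.15], [-1.48, 1.57], [0, 2.5], [-1.57, 4.71], [0.05, 1.97], [-2.85, 2.85]. Speed limits (rad/s): [2.79, 2.79, 3.14, 3.14, 3.14, 3.14, 3.14].

### API

Orientations are given as a 3x3 rotation matrix whose columns are the frame's x, y, z axes.
In Python, from bench import sensors, eyes, close_job gives the robot as it stands.
- The arm moves only by the tool servo_tool, never from a script. Its argument "series" is a list of rows, each a list of 7 numbers: the turn, a rotation vector about the tool's x, y, z in rad, then the shift along the tool's x, y, z in cm, then the opening, from 0 (shut) to 1 (fully open). In form: [[wx, wy, wz, x, y, z, fingers], ...]. A call has 1 to 8 rows; each row is the pose to reach, as a shift and turn from the pose commanded when the call began, along the tool's axes at that moment; what a row does not reach only later rows make up. A row lasts 1/10 s, in which the tool goes at most 50 mm and 8.59 degrees, less where a joint would pass 70% of its speed; a pose out of reach is approached as far as the arm can. A call with a gripper value outside its range is refused whole. The fingers move at their own pace and stop on an object; "force" is the grip in N (left out, the last holds). Time passes only in rows, so rows that repeat a pose let the fingers close. It gives the time, the measured TCP pose, the force, the opening and the grip force at its end, in the units of the state.
- sensors.get_obs(): the state, without advancing time (a new reading comes with each control period).
- eyes.capture(name): name is "side" or "top" or "wrist"; returns the picture (480x640x3 uint8, blue, green, red); there is no depth.
- eyes.camera_params(name): a dict with "fov_y" (degrees; the focal length in pixels is half the picture's height over the tangent of half this angle, whatever the lens; pixels are square), "cx", "cy" (the principal point, pixels), "xyz" and "rotation" of the camera in the world; the wrist camera has in their place "T_tool_cam" (4x4, takes a point from camera to tool coordinates, whose origin is the TCP and whose axes are the flange's). Camera axes: x right, y down, z forward; pixel columns grow to the right and rows downward; lengths in m; the calibration is good to about 2 mm. A picture is of the moment at which its call begins: read the wrist's pose just before it. camera_params takes no time and is no camera call.
- close_job(): hands the job in; it is judged then, once.
The state is a dict: "time_s": time; "q": joint angles; "joint_vel": joint speeds; "effort": joint torques, N m; "position": TCP position; "orientation": TCP orientation; "contact_force": force on the tool from outside, world axes, zero at the start; "moment": the same for the moment, N m; "gripper_width": opening from 0.0 (shut) to 1.0 (fully open); "grip_force": force on a finger pad.
Only numpy, scipy, OpenCV 4.12 (cv2) and the standard library are available. Lean on these libraries where they do the work, as an engineer would, in place of code of your own. Each camera call takes 0.05 s, during which the arm holds its last target. There are 200 camera calls.

### The job

The strap punch pliers clamped in the ball vice have a new anvil and return spring. With only the tips or backs of your fingers, press the free red handle in from its outer side until it comes up firm, let it spring fully open, then press it in to its firm stop again and finish while holding it there, so one can see that it stops short of the clamped handle. Press firmly without forcing, take hold of nothing, keep your fingers off the clamped handle and out of the gap between the two, and leave everything else on the bench where it is.

Things in the scene. Friction and masses are not known exactly. Their poses are not given: they have to be found in the camera images.
- outer_face: The part to press: outer half (6.5 mm) of the free handle's red sleeve, which is 100 mm long, 12 mm thick in all, 18 mm high. Origin: the spot to press, on the outer face, half-way up, 20 mm from the handle's free end. +y is level, square to the face and points inwards (the way to press), +x along the handle to the punch head, z up. The face spans x -20 to +80, z -9 to +9 mm
- inner_face: Inner half (5.5 mm) of the same sleeve, facing the clamped handle; origin and axes as outer_face, its own surface at y = +12 mm. Fingers are not to touch it
- free_handle (a joint): Swing of the free handle in rad: 0 = fully open (a spring holds it there), 0.27 = fully in, punch tube on the anvil: a hard stop. At the spot to press it takes about 3 N to start and 7 N just before the stop; the spot travels 37 mm on an arc of 137 mm radius about the pivot, clockwise seen from above. It springs back when let go
- pivot (a point): Centre of the pliers' rivet, the vertical axis of the free handle, 120 mm above the bench. The pliers (220 mm long) lie level at this height, handles pointing roughly towards the robot, revolving punch head away from it. Outside and above the free handle the air is free; on the bench right below stand only low things (35 mm or less)
- fixed_end (a point): Point on the inner side of the clamped handle, half-way up, 20 mm from its end, opposite the spot to press. With the free handle fully in, the two handles are parallel with 28 mm left between them
- fixed_handle: The clamped half of the pliers with its own red sleeve (100 x 12 x 18 mm) and the brass anvil, held by the vice; does not move. Origin at the pivot, -x along the clamped handle, z up; its sleeve runs from x = -55 to -155 mm, y = +14 to +26 mm
- vice: Grey ball vice bolted to the bench, carries the pliers, does not move. Origin on the bench under the middle of its round base (120 mm across); the pivot is at x +45, y -115, z +120 mm in its frame. Its 62 mm wide upper jaw stands over the clamped handle near the pivot, up to 159 mm above the bench; its nearest edge is 59 mm from the spot to press, along the handle
- loupe: Black eye loupe, 34 mm across, 30 mm tall, standing on the bench; origin at the middle of its underside. To be left alone
- tube_dish: White dish with spare punch tubes, 62 mm across, 14 mm tall; origin at the middle of its underside. To be left alone
- worn_anvil: Old brass anvil, a disc 18 mm across, 6 mm thick; origin at the middle of its underside. To be left alone
- dust_cover: Clear dust cover with a knob over a watch movement, 92 mm across, 78 mm tall; origin at the middle of its underside. To be left alone
- case_cushion: White round casing cushion, 94 mm across, 14 mm tall; origin at the middle of its underside. To be left alone
- oil_pots: Aluminium block with red, blue and green oil pots, 90 x 34 x 24 mm; origin at the middle of its underside. To be left alone
- brass_case: Upright brass tube with a steel cap, 24 mm across, 78 mm tall; origin at the middle of its underside. To be left alone
- screwdriver: Small screwdriver with a yellow handle lying on the bench, 120 mm long; origin under its middle. To be left alone

How it is judged:
By the outcome, as a careful person would: the job done as asked, in the order asked, and still so for the second after the job is handed in, while the arm keeps its last pose, push and grip.
It also fails if it takes over 51 s, if anything falls off the work surface, if the arm or the gripper's body presses on something with over 40 N, if the wrist force passes 120 N, or if a joint passes its speed limit or range.

## Working session

There is one attempt and no reset: what is moved stays moved. The work goes in short steps, Python scripts to look and compute and a tool call to move; the robot and the scene stay as the last step left them, time stands still between calls to the robot, and variables do not carry over. Pictures are saved under pics/ and viewed, at most 10 in all, crops included, and the job is handed in when it is done.

Besides the shell and the picture viewer there is one more tool, called after "Call:" as a command line: name --pt "numbers of a row" for each row, then --argument value for the rest. servo_tool: Moves the arm, as the interface text tells. Its arguments: {"type":"object","properties":{"series":{"type":"array"},"force":{"type":"number"}},"required":["series"]}

```bash
mkdir -p pics
python3 - <<'E'
from bench import sensors, eyes
import cv2,numpy as np
o=sensors.get_obs()
for k in("time_s","position","orientation","contact_force","gripper_width"):print(k,np.round(o[k],4).tolist())
for n in("top","side"):
    cv2.imwrite(f"pics/{n}0.png",eyes.capture(n));print(n,eyes.camera_params(n))
print(eyes.camera_params("wrist"))
E
```

```text
time_s 0.0
position [0.2781, -0.5865, 0.2439]
orientation [[0.9035, 0.4285, -0.0012], [0.4285, -0.9035, 0.0023], [-0.0001, -0.0026, -1.0]]
contact_force [-0.7408, 0.5017, -1.0593]
gripper_width 0.9973
top {'fov_y': 54.21089132065277, 'cx': 316.66969335101305, 'cy': 242.4202388864386, 'xyz': array([ 0.45108612, -0.03476576,  1.13002417]), 'rotation': array([[ 0.00173619, -0.98690879,  0.16127005],
       [-0.99998923, -0.00101934,  0.00452767],
       [-0.004304  , -0.16127617, -0.98689993]])}
side {'fov_y': 55.26536836238453, 'cx': 326.37723359790243, 'cy': 240.41031301410968, 'xyz': array([-5.95866770e-04,  7.71913198e-01,  7.10781207e-01]), 'rotation': array([[-0.80767648, -0.30898559,  0.50218185],
       [-0.58962383,  0.42550685, -0.68650394],
       [-0.00156199, -0.85057147, -0.52585715]])}
{'fov_y': 64.86556979852163, 'cx': 317.51388940453523, 'cy': 242.48722093385885, 'T_tool_cam': array([[-2.94090231e-04, -9.47015135e-01, -3.21188805e-01,
         8.20332364e-02],
       [ 9.99999951e-01, -3.12552375e-04,  5.92054683e-06,
         7.22938768e-04],
       [-1.05995171e-04, -3.21188787e-01,  9.47015180e-01,
        -1.29013207e-01],
       [ 0.00000000e+00,  0.00000000e+00,  0.00000000e+00,
         1.00000000e+00]])}
```

View pics/top0.png

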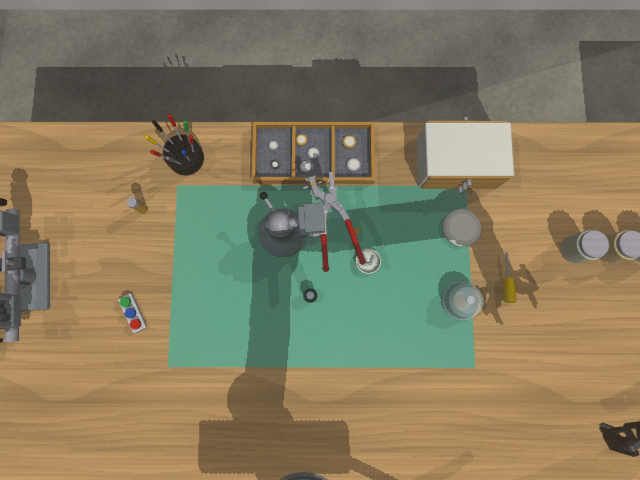

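View pics/side0.png

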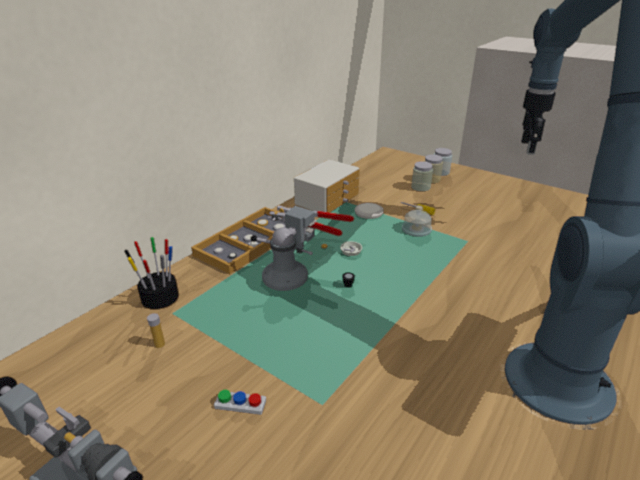

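The top view shows the clamped handle at about (326,270) to (323,235). The free handle runs from about (348,222) to its free end at (364,263), with its outer side on the right (-y). The pivot is near (330,197). I'll enlarge this area and compute positions.

```bash
cat > h.py <<'E'
import numpy as np
from bench import eyes
def ray(n,u,v,z):
    p=eyes.camera_params(n);f=240/np.tan(np.radians(p["fov_y"]/2))
    d=p["rotation"]@np.array([(u-p["cx"])/f,(v-p["cy"])/f,1]);c=p["xyz"]
    return c+d*(z-c[2])/d[2]
def proj(n,X):
    p=eyes.camera_params(n);f=240/np.tan(np.radians(p["fov_y"]/2))
    c=p["rotation"].T@(np.array(X)-p["xyz"]);return [f*c[0]/c[2]+p["cx"],f*c[1]/c[2]+p["cy"]]
E
python3 - <<'E'
import cv2
a=cv2.imread("pics/top0.png")[175:280,290:395]
b=cv2.imread("pics/side0.png")[195:265,255:375]
cv2.imwrite("pics/c0.png",cv2.resize(a,(600,600),interpolation=cv2.INTER_CUBIC))
from h import *
for u,v in[(364,263),(326,270),(348,222),(323,235),(330,197)]:print(ray("top",u,v,.129).round(4))
E
```

```text
[ 0.57   -0.1319  0.129 ]
[ 0.5548 -0.0503  0.129 ]
[ 0.6598 -0.0983  0.129 ]
[ 0.631  -0.0439  0.129 ]
[ 0.7158 -0.0593  0.129 ]
```

View pics/c0.png

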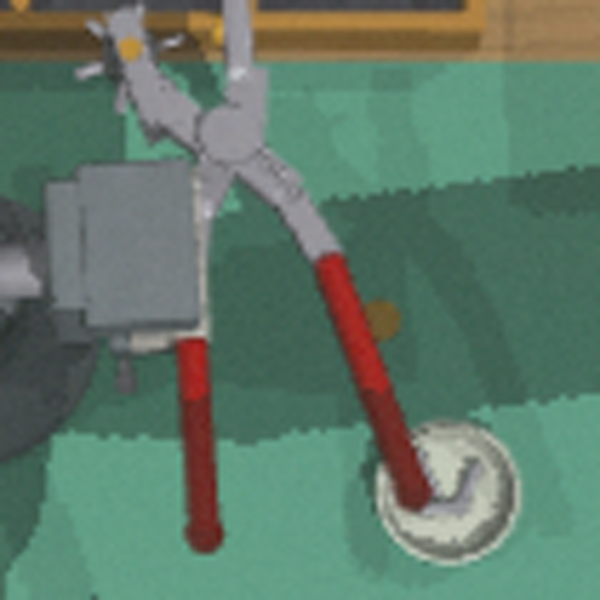

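```bash
cat >> h.py <<'E'
def R(a): return np.array([[np.cos(a),-np.sin(a)],[np.sin(a),np.cos(a)]])
E
python3 - <<'E'
from h import *
from scipy.optimize import least_squares
o=R(.27)
m=[(0,0,.126)]+[(-.155,.020,.129)]+[(*(o@p),.129) for p in np.array([(-.155,-.02),(-.055,-.02),(-.055,-.026),(-.15,-.026)])]
c=np.array([(230,135),(205,545),(415,505),(330,257),(346,255),(432,490)])/5.714+[290,175]
def f(s):
    return np.ravel([np.array(proj("top",[*(s[:2]+R(s[2])@q[:2]),q[2]]))-u for q,u in zip(m,c)])
r=least_squares(f,[.71,-.06,0]);s=r.x;print(s,np.round(r.fun,1))
for a in(.27,0):
    th=s[2]+a;print("spot",a,s[:2]+R(th)@[-.135,-.026],"x axis",R(th)[:,0],"in",R(th)[:,1],"side px",proj("side",[*(s[:2]+R(th)@[-.155,-.02]),.12]))
print("fixedend",s[:2]+R(s[2])@[-.135,.014],proj("side",[*(s[:2]+R(s[2])@[-.155,.02]),.12]))
E
```

```text
[ 0.7100089  -0.06136255  0.05432259] [ 0.7  1.3 -0.1 -0.1  0.4 -0.1  0.   0.  -0.2 -0.5 -0.7 -0.6]
spot 0.27 [ 0.59033221 -0.1290271 ] x axis [0.94786681 0.31866676] in [-0.31866676  0.94786681] side px [np.float64(353.5690667532912), np.float64(218.8112897350137)]
spot 0 [ 0.57661973 -0.09465414] x axis [0.99852489 0.05429588] in [-0.05429588  0.99852489] side px [np.float64(349.32830545833986), np.float64(226.3602568505922)]
fixedend [ 0.57444789 -0.05471314] [np.float64(341.2321394219729), np.float64(233.0349373175603)]
```

Call:
servo_tool --pt "0 0 0.02 2 -1 0 0" --pt "0 0 0.04 5.5 -2.7 0 0" --pt "0 0 0.06 9 -4.4 0 0" --pt "0 0 0.08 12.5 -6.1 0 0" --pt "0 0 0.1 16 -7.8 0 0" --pt "0 0 0.119 19.5 -9.5 0 0" --pt "0 0 0.119 22 -10.7 0 0" --pt "0 0 0.119 23.6 -11.5 0 0" --force 20

```text
time_s: 0.9
position: [0.4445, -0.3787, 0.2447]
orientation: [[0.947, 0.323, -0.0], [0.323, -0.947, 0.002], [0.001, -0.002, -1.0]]
contact_force: [-0.4, -0.4, 0.2]
gripper_width: -0.0
grip_force: 0.0
```

Call:
servo_tool --pt "0 0 0 2 -1.3 0 0" --pt "0 0 0 5.5 -3.5 0 0" --pt "0 0 0 9 -5.8 0 0" --pt "0 0 0 12.5 -8 0 0" --pt "0 0 0 16 -10.2 0 0" --pt "0 0 0 19.5 -12.5 0 0" --pt "0 0 0 21.9 -14 0 0" --pt "0 0 0 21.9 -14 0 0"

```text
time_s: 1.7
position: [0.6084, -0.1722, 0.2446]
orientation: [[0.945, 0.328, 0.001], [0.328, -0.945, 0.005], [0.003, -0.004, -1.0]]
contact_force: [-0.1, -0.4, 0.1]
gripper_width: 0.0
grip_force: 0.0
```

Call:
servo_tool --pt "0 0 0 0 0 2 0" --pt "0 0 0 0 0 5 0" --pt "0 0 0 0 0 8 0" --pt "0 0 0 0 0 10 0" --pt "0 0 0 0 0 11.5 0" --pt "0 0 0 0 0 12.2 0" --pt "0 0 0 0 0 12.2 0" --pt "0 0 0 0 0 12.2 0"

```text
time_s: 2.5
position: [0.6063, -0.1802, 0.1243]
orientation: [[0.948, 0.318, 0.002], [0.318, -0.948, -0.001], [0.002, 0.001, -1.0]]
contact_force: [-0.5, 0.1, 0.5]
gripper_width: 0.002
grip_force: 0.0
```

Run:
```python
from bench import sensors,eyes
from h import *
import cv2
o=sensors.get_obs()
T=o["orientation"];p=np.array(o["position"]);T=np.array(T)
print(p.round(4),T.round(3).tolist(),np.round(o["contact_force"],2))
a=eyes.capture("top")[175:280,290:395];b=eyes.capture("side")[175:265,290:410]
cv2.imwrite("pics/c1.png",np.hstack([cv2.resize(a,(400,400),interpolation=2),cv2.resize(b,(400,400),interpolation=2)]))
```

```text
[ 0.6063 -0.1802  0.1243] [[0.948, 0.318, 0.002], [0.318, -0.948, -0.001], [0.002, 0.001, -1.0]] [-0.48  0.11  0.46]
```

View pics/c1.png

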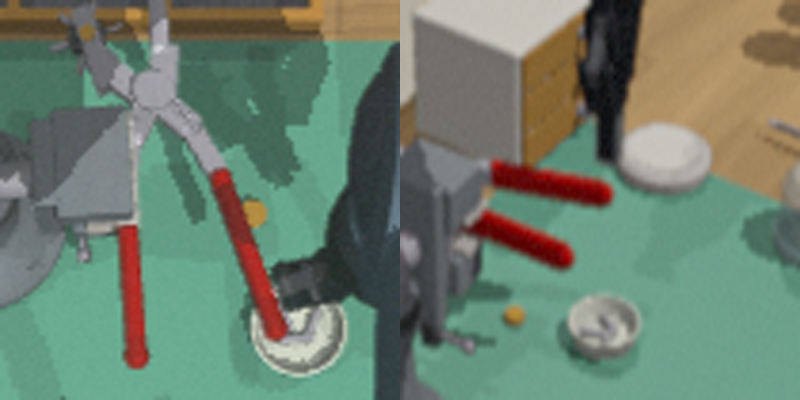

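The finger stands outside the free handle's end (left half about (300,280), right half tip about (605,155)) and level with the press spot, and the gap is clear. I'll approach slowly next.

Call:
servo_tool --pt "0 0 0 0 -0.5 0.2 0" --pt "0 0 0 0 -1.2 0.3 0" --pt "0 0 0 0 -1.9 0.3 0" --pt "0 0 0 0 -2.5 0.3 0" --pt "0 0 0 0 -3 0.3 0" --pt "0 0 0 0 -3.2 0.3 0" --pt "0 0 0 0 -3.2 0.3 0" --pt "0 0 0 0 -3.2 0.3 0"

```text
time_s: 3.4
position: [0.5954, -0.1498, 0.1204]
orientation: [[0.948, 0.318, 0.0], [0.318, -0.948, -0.0], [0.0, 0.0, -1.0]]
contact_force: [0.3, -0.6, 0.3]
gripper_width: -0.006
grip_force: 0.0
```

Call:
servo_tool --pt "0 0 0 0 -0.15 0 0" --pt "0 0 0 0 -0.3 0 0" --pt "0 0 0 0 -0.45 0 0" --pt "0 0 0 0 -0.6 0 0" --pt "0 0 0 0 -0.6 0 0" --pt "0 0 0 0 -0.6 0 0"

```text
time_s: 4.0
position: [0.5935, -0.1438, 0.1203]
orientation: [[0.948, 0.318, 0.0], [0.318, -0.948, 0.0], [0.0, 0.0, -1.0]]
contact_force: [-0.3, 0.8, 0.0]
gripper_width: -0.001
grip_force: 0.0
```

Call:
servo_tool --pt "0 0 0.022 -0.08 -0.3 0 0" --pt "0 0 0.045 -0.16 -0.6 0 0" --pt "0 0 0.067 -0.24 -0.9 0 0" --pt "0 0 0.09 -0.31 -1.23 0 0" --pt "0 0 0.112 -0.37 -1.55 0 0" --pt "0 0 0.135 -0.42 -1.86 0 0" --pt "0 0 0.157 -0.47 -2.17 0 0" --pt "0 0 0.18 -0.51 -2.48 0 0"

```text
time_s: 4.8
position: [0.5806, -0.1225, 0.1204]
orientation: [[0.99, 0.141, 0.0], [0.141, -0.99, -0.001], [-0.0, 0.001, -1.0]]
contact_force: [1.8, -4.8, -0.1]
gripper_width: 0.005
grip_force: 2.4
```

Call:
servo_tool --pt "0 0 0.02 -0.07 -0.27 0 0" --pt "0 0 0.04 -0.14 -0.55 0 0" --pt "0 0 0.06 -0.2 -0.82 0 0" --pt "0 0 0.075 -0.25 -1.0 0 0" --pt "0 0 0.075 -0.25 -1.0 0 0" --pt "0 0 0.075 -0.25 -1.0 0 0"

```text
time_s: 5.4
position: [0.5764, -0.1132, 0.1203]
orientation: [[0.998, 0.068, -0.001], [0.068, -0.998, -0.001], [-0.001, 0.001, -1.0]]
contact_force: [1.2, -4.4, -0.9]
gripper_width: -0.0
grip_force: 2.6
```

Call:
servo_tool --pt "0 0 0.008 -0.03 -0.1 0 0" --pt "0 0 0.015 -0.05 -0.2 0 0" --pt "0 0 0.015 -0.05 -0.3 0 0" --pt "0 0 0.015 -0.05 -0.4 0 0" --pt "0 0 0.015 -0.05 -0.4 0 0" --pt "0 0 0.015 -0.05 -0.4 0 0"

```text
time_s: 6.0
position: [0.5752, -0.1098, 0.1203]
orientation: [[0.999, 0.052, -0.002], [0.052, -0.999, -0.002], [-0.002, 0.001, -1.0]]
contact_force: [0.0, -5.7, 0.3]
gripper_width: 0.003
grip_force: 2.9
```

Call:
servo_tool --pt "0 0 0 0 -0.1 0 0" --pt "0 0 0 0 -0.2 0 0" --pt "0 0 0 0 -0.3 0 0" --pt "0 0 0 0 -0.3 0 0" --pt "0 0 0 0 -0.3 0 0"

```text
time_s: 6.5
position: [0.5747, -0.1078, 0.1203]
orientation: [[0.999, 0.051, -0.002], [0.051, -0.999, -0.003], [-0.002, 0.002, -1.0]]
contact_force: [-0.7, -6.2, 1.0]
gripper_width: 0.0
grip_force: 3.4
```

Call:
servo_tool --pt "0 0 0 0 -0.1 0 0" --pt "0 0 0 0 -0.2 0 0" --pt "0 0 0 0 -0.3 0 0" --pt "0 0 0 0 -0.3 0 0" --pt "0 0 0 0 -0.3 0 0"

```text
time_s: 7.0
position: [0.5747, -0.1077, 0.1204]
orientation: [[0.999, 0.05, -0.001], [0.05, -0.999, -0.006], [-0.002, 0.006, -1.0]]
contact_force: [1.1, -9.9, 0.1]
gripper_width: 0.002
grip_force: 5.1
```

Call:
servo_tool --pt "0 0 0 0 -0.1 0 0" --pt "0 0 0 0 -0.2 0 0" --pt "0 0 0 0 -0.3 0 0" --pt "0 0 0 0 -0.4 0 0" --pt "0 0 0 0 -0.4 0 0" --pt "0 0 0 0 -0.4 0 0"

```text
time_s: 7.6
position: [0.5746, -0.1075, 0.1205]
orientation: [[0.999, 0.047, -0.0], [0.047, -0.999, -0.01], [-0.001, 0.01, -1.0]]
contact_force: [1.1, -14.3, 0.1]
gripper_width: 0.002
grip_force: 7.5
```

Run:
```python
from bench import sensors,eyes
from h import *
import cv2
o=sensors.get_obs()
print(np.round(o["position"],4),np.round(o["contact_force"],2))
a=eyes.capture("top")[175:280,290:395];b=eyes.capture("side")[175:265,290:410]
cv2.imwrite("pics/c2.png",np.hstack([cv2.resize(a,(400,400),interpolation=2),cv2.resize(b,(400,400),interpolation=2)]))
```

```text
[ 0.5746 -0.1075  0.1205] [  1.08 -14.28   0.07]
```

View pics/c2.png

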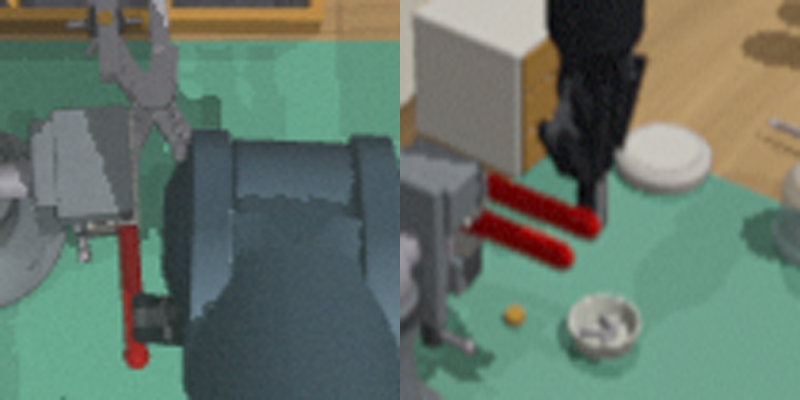

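The handles are parallel, with the free handle at its stop (right half, ends at about (598,225) and (570,258)), the gap open and about 14 N of push. I'll release it now.

Call:
servo_tool --pt "0 0 0 0 0.5 0 0" --pt "0 0 0 0 1.0 0 0" --pt "0 0 -0.05 0.2 1.8 0 0" --pt "0 0 -0.1 0.5 2.6 0 0" --pt "0 0 -0.15 0.8 3.4 0 0" --pt "0 0 -0.2 1.1 4.1 0 0" --pt "0 0 -0.24 1.4 4.7 0 0" --pt "0 0 -0.27 1.7 5.3 0 0"

```text
time_s: 8.5
position: [0.595, -0.1478, 0.1201]
orientation: [[0.947, 0.32, -0.002], [0.32, -0.947, 0.004], [-0.001, -0.004, -1.0]]
contact_force: [1.0, -0.5, -0.3]
gripper_width: -0.001
grip_force: 0.0
```

Call:
servo_tool --pt "0 0 0 0 0.5 0 0" --pt "0 0 0 0 1 0 0" --pt "0 0 0 0 1.5 0 0" --pt "0 0 0 0 1.5 0 0" --pt "0 0 0 0 1.5 0 0" --pt "0 0 0 0 1.5 0 0" --pt "0 0 0 0 1.5 0 0" --pt "0 0 0 0 1.5 0 0"

```text
time_s: 9.3
position: [0.6001, -0.1644, 0.1203]
orientation: [[0.948, 0.318, -0.0], [0.318, -0.948, 0.0], [0.0, -0.0, -1.0]]
contact_force: [0.7, 0.7, 0.6]
gripper_width: -0.003
grip_force: 0.0
```

Run:
```python
from bench import sensors,eyes
from h import *
import cv2
o=sensors.get_obs()
p=np.array(o["position"]);d=p[:2]-[.5903,-.129];x=np.array([.948,.319]);i=np.array([-.319,.948])
print(p.round(4),np.round(o["contact_force"],2),"x",d@x,"in",d@i)
a=eyes.capture("top")[175:280,290:395];b=eyes.capture("side")[175:265,290:410]
cv2.imwrite("pics/c3.png",np.hstack([cv2.resize(a,(400,400),interpolation=2),cv2.resize(b,(400,400),interpolation=2)]))
```

```text
[ 0.6001 -0.1644  0.1203] [0.69 0.67 0.61] x -0.002004011036438432 in -0.03667614540615435
```

View pics/c3.png

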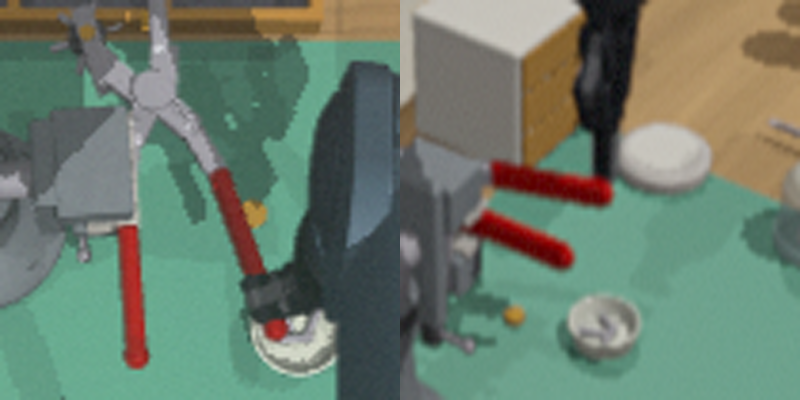

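The handle is fully open again (end at about (607,190), as before) and the finger is 22 mm clear. Now the second press.

Call:
servo_tool --pt "0 0 0 0.1 -0.4 0 0" --pt "0 0 0 0.2 -0.9 0 0" --pt "0 0 0 0.2 -1.4 0 0" --pt "0 0 0 0.2 -1.8 0 0" --pt "0 0 0 0.2 -2.0 0 0" --pt "0 0 0 0.2 -2.2 0 0" --pt "0 0 0 0.2 -2.2 0 0" --pt "0 0 0 0.2 -2.2 0 0"

```text
time_s: 10.2
position: [0.595, -0.1434, 0.1203]
orientation: [[0.948, 0.318, 0.0], [0.318, -0.948, -0.0], [0.0, 0.0, -1.0]]
contact_force: [0.4, -1.3, 0.2]
gripper_width: -0.0
grip_force: 0.0
```

Call:
servo_tool --pt "0 0 0.022 -0.08 -0.3 0 0" --pt "0 0 0.045 -0.16 -0.6 0 0" --pt "0 0 0.067 -0.24 -0.9 0 0" --pt "0 0 0.09 -0.31 -1.23 0 0" --pt "0 0 0.112 -0.37 -1.55 0 0" --pt "0 0 0.135 -0.42 -1.86 0 0" --pt "0 0 0.157 -0.47 -2.17 0 0" --pt "0 0 0.18 -0.51 -2.48 0 0"

```text
time_s: 11.0
position: [0.582, -0.1219, 0.1204]
orientation: [[0.99, 0.141, -0.0], [0.141, -0.99, -0.001], [-0.0, 0.001, -1.0]]
contact_force: [0.1, -5.4, -0.4]
gripper_width: -0.002
grip_force: 2.5
```

Call:
servo_tool --pt "0 0 0.02 -0.07 -0.27 0 0" --pt "0 0 0.04 -0.14 -0.55 0 0" --pt "0 0 0.06 -0.2 -0.82 0 0" --pt "0 0 0.075 -0.25 -1.0 0 0" --pt "0 0 0.09 -0.3 -1.2 0 0" --pt "0 0 0.09 -0.3 -1.4 0 0" --pt "0 0 0.09 -0.3 -1.4 0 0" --pt "0 0 0.09 -0.3 -1.4 0 0"

```text
time_s: 11.8
position: [0.5766, -0.1092, 0.1203]
orientation: [[0.999, 0.052, -0.001], [0.052, -0.999, -0.002], [-0.001, 0.002, -1.0]]
contact_force: [-0.1, -5.9, 1.0]
gripper_width: -0.005
grip_force: 2.9
```

Same as the first time; about 10 mm more command brings it to 14 N.

Call:
servo_tool --pt "0 0 0 0 -0.15 0 0" --pt "0 0 0 0 -0.3 0 0" --pt "0 0 0 0 -0.45 0 0" --pt "0 0 0 0 -0.6 0 0" --pt "0 0 0 0 -0.75 0 0" --pt "0 0 0 0 -0.9 0 0" --pt "0 0 0 0 -0.9 0 0" --pt "0 0 0 0 -0.9 0 0"

```text
time_s: 12.6
position: [0.5762, -0.1074, 0.1205]
orientation: [[0.999, 0.048, 0.0], [0.048, -0.999, -0.009], [-0.0, 0.009, -1.0]]
contact_force: [0.6, -14.8, -0.9]
gripper_width: 0.001
grip_force: 7.2
```

Call:
servo_tool --pt "0 0 0 0 0 0 0" --pt "0 0 0 0 0 0 0" --pt "0 0 0 0 0 0 0" --pt "0 0 0 0 0 0 0" --pt "0 0 0 0 0 0 0" --pt "0 0 0 0 0 0 0" --pt "0 0 0 0 0 0 0" --pt "0 0 0 0 0 0 0"

```text
time_s: 13.4
position: [0.5762, -0.1074, 0.1205]
orientation: [[0.999, 0.048, -0.0], [0.048, -0.999, -0.009], [-0.001, 0.009, -1.0]]
contact_force: [0.9, -14.4, -0.4]
gripper_width: -0.0
grip_force: 7.2
```

Run:
```python
from bench import eyes
import cv2,numpy as np
a=eyes.capture("top")[175:280,290:395];b=eyes.capture("side")[175:265,290:410]
cv2.imwrite("pics/c4.png",np.hstack([cv2.resize(a,(400,400),interpolation=2),cv2.resize(b,(400,400),interpolation=2)]))
```

```text
(no output)
```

View pics/c4.png

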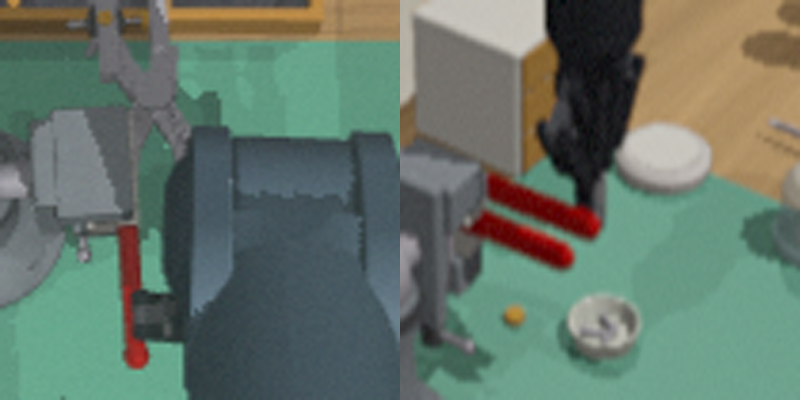

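The handle is held at its stop with a steady 14 N, parallel to the clamped handle (right half, ends at about (598,225) and (570,258)) with the gap open.

```bash
python3 -c "
from bench import close_job
print(close_job())"
```

```text
the job is handed in; nothing more can be done
None
```

I pressed the free handle to its firm stop, let it spring fully open, then pressed it to the stop again; the job was handed in with it held there at about 14 N, parallel to the clamped handle with the gap clear.

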